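# Re-arm the tripped over-temperature cut-out of a hotplate stirrer

## Task

The over-temperature cut-out of the yellow hotplate stirrer has tripped: press the red heat key fully in and let it come out again, then do the same with the blue stir key (closed fingers or the pin will do). Then reach the tip of the green-handled reset pin from the tool stand through the white-ringed hole in the control panel and push the recessed reset button fully down without forcing it; finish while the gripper still holds the pin and the pin still holds the button down. Do not press the two grey keys, and leave the other tools, the glass dish and the amber bottle where they are.

Things in the scene. Friction and masses are not known exactly. Their poses are not given: they have to be found in the camera images.
- hotplate: yellow hotplate stirrer, 290 mm deep (x) by 175 mm wide (y), 111 mm high, fixed to the bench; white 172 mm square plate at the rear, black control panel in front, towards the robot. Origin: centre of its underside; x to its rear, y to the left as a worker in front sees it. The panel slopes 0.38 rad (22 deg), rising from 45 mm at its front edge to 88 mm, 116 mm along the slope
- reset_hole (a point): centre of the mouth of the reset hole, on the panel's face, low on its left: 11 mm across, inside a flat white ring 19 mm across. z is the panel's outward normal (up and towards the robot), x up the slope, y left. The hole runs in along -z; the orange button's top lies 10 mm below the mouth when not pressed, the only thing in the hole
- reset_button (a joint): travel of the recessed reset button, m: 0 out, 0.004 fully down; it moves along -z of the panel. Spring: starts to move at 1.2 N, fully down at 4 N
- heat_key_top (a point): centre of the top of the red heat key, 18 mm across, standing 7 mm out of the panel when not pressed; pressed along -z; same axes as the reset hole (z is the outward normal). Row of keys from left to right at 36 mm pitch: red heat key, two grey set keys, blue stir key; the reset hole is 32 mm down the slope from the heat key
- heat_key (a joint): travel of the red heat key, m: 0 out, 0.004 fully in; springs back. Starts to move at 1.2 N, fully in at 4 N
- stir_key_top (a point): centre of the top of the blue stir key, same size and axes as the heat key, at the right end of the row
- stir_key (a joint): travel of the blue stir key, m: 0 out, 0.004 fully in; springs back. Same spring as the heat key
- up_key (a joint): travel of the left grey set key (next to the red key), m; not to be pressed
- down_key (a joint): travel of the right grey set key (next to the blue key), m; not to be pressed
- pin: the reset pin, 30 g, upright in one of the stand's three holes: square green handle 12 x 12 x 62 mm, its underside resting on the stand's top, with a round steel cap 8 mm high on it; below the handle a 5 mm round steel shaft. Origin: centre of the handle's underside; z points up along the pin; x and y are square to the handle's flats, x within 0.1 rad of the stand's x
- pin_tip (a point): the blunt lower end of the reset pin's steel shaft, which is 58 mm long: 58 mm below the pin's origin, same axes
- stand: aluminium tool stand, 52 mm (its x) by 124 mm (its y) by 60 mm high, fixed to the bench, with three upright 9 mm holes right through it in a row along its y at -38, 0 and 38 mm. Origin: centre of its underside
- driver_black: small screwdriver with a round black handle, 13 mm thick and 62 mm long with an 8 mm steel cap, standing in another hole of the stand; to be left alone. Origin: centre of the handle's underside
- driver_white: the same with a white handle; to be left alone
- dish: glass crystallising dish, 90 mm across and 42 mm high, on the white plate; to be left alone. Origin: centre of its underside
- bottle: amber bottle, 66 mm across and 150 mm high, standing on the bench on the other side of the hotplate from the stand; to be left alone. Origin: centre of its underside
Mind the look-alikes: they are no part of the job. Leave any turquoise look-alike of the stand alone.

How it is judged:
On the way, in this order (a step that is already met when the one before it is completed fails the run):
1. the red heat key is pressed in (past 2.8 mm of 4) with the stir key and the reset button out (value of joint heat_key above 0.0028 m and value of joint each of stir_key, reset_button below 0.001 m), for 0.05 s.
2. the blue stir key is pressed in (past 2.8 mm of 4) with the heat key and the reset button out (value of joint stir_key above 0.0028 m and value of joint each of heat_key, reset_button below 0.001 m), for 0.05 s.
At the end, for the whole second after the job is handed in: the reset button is held at least 3 mm down (of 4) by the tip of the reset pin inside the hole (contact force over 1 N), the gripper still grips the pin (over 2 N), the pin is clear of the stand, and the heat and stir keys are out; this lasts through the final second (value of joint reset_button above 0.003 m and contact force between pin and reset_button above 1 N and contact force between the fingers and pin above 2 N and z of pin_tip in the frame of reset_hole below -0.01 m and distance between pin_tip and reset_hole below 0.02 m and contact force between pin and stand below 0.1 N and value of joint each of heat_key, stir_key below 0.001 m); the arm keeps its last pose, push and grip.
It fails at once if a grey set key is pressed (past 2 mm) (value of joint any of up_key, down_key above 0.002 m).
It fails at once if the reset button is forced (over 30 N) (contact force between pin and reset_button above 30 N).
It fails at once if another tool, the dish or the bottle is moved by more than 20 mm (distance of any of driver_black, driver_white, dish, bottle from where it was at the start of the episode above 0.02 m).
It also fails if it takes over 58 s, if anything falls off the work surface, if the arm or the gripper's body presses on something with over 40 N, if the wrist force passes 120 N, or if a joint passes its speed limit or range.

## Robot

A 6-joint arm with a two-finger parallel gripper is mounted at the origin on the work surface. World frame = base frame: x ahead of the robot, y to its left, z up, the work surface at z = 0. Lengths are in m, angles in rad, forces in N, time in s.
With the tool pointing down it reaches from about 0.375 to 0.975 m from the base axis. Payload 3.8 kg.
Tool frame: the origin (TCP) lies midway between the tips of the shut fingers; the grasp point (between the pads) lies 19 mm behind it; z points along the fingers, y is the line along which they close (so a half turn about z gives the same grasp; the last joint's range is limited). The gripper opens to 85 mm and grips with 20 to 120 N. Pads are 22 mm wide; open, the fingers measure 114 mm over their backs; the gripper's body (76 mm by 85 mm) begins 54 mm behind the grasp point. The pads swing forward as they close: fully open they stand 13 mm farther back than shut.
Start: joints at [-0.037, 0.264, 1.604, -0, 1.274, -0.037], TCP at [0.675, -0, 0.231] pointing down, gripper open.
Joint ranges: [-2.63, 2.63], [-0.94, 2.18], [0.31, 2.57], [-1.31, 4.45], [0, 2.66], [-2.55, 2.55]. Speed limits (rad/s): [2.57, 2.57, 3.14, 3.14, 3.14, 3.14].

## Interface

Orientations are given as a rotation vector (axis times angle).
In Python, from workcell import status, read_camera, workorder, masks_of gives the robot as it stands.
- The arm moves only by the tool drive_tool, never from a script. Its argument "rows" is a list of rows, each a list of 7 numbers: the turn, a rotation vector about the tool's x, y, z in degrees, then the shift along the tool's x, y, z in m, then the opening, from 0 (shut) to 1 (fully open). In form: [[ax, ay, az, tx, ty, tz, claw], ...]. A call has 1 to 8 rows; each row shifts and turns the commanded pose from where the row before left it, along the tool's axes as they then stand; what a row does not reach is not made up. A row lasts 1/12 s, in which the tool goes at most 41.7 mm and 7.16 degrees, less where a joint would pass 70% of its speed; a pose out of reach is approached as far as the arm can. A call is refused whole if a number of a shift passes 0.0417 or a number of a turn 7.16, either way. A call with a gripper value outside its range is refused whole. The fingers move at their own pace and stop on an object; "force" is the grip in N (left out, the last holds). Time passes only in rows, so rows that do not move let the fingers close. It gives the time, the measured TCP pose, the force, the opening and the grip force at its end, in the units of the state.
- status.read_state(): the state, without advancing time (a new reading comes with each control period).
- read_camera(name): name is "scene" or "side" or "wrist"; returns a dict with "color" (400x640x3 uint8, red, green, blue), "intrinsics" (3x3 intrinsics, pixels), "world_from_camera" (4x4, takes a point from camera to world coordinates); the wrist camera has in their place "mount" (4x4, takes a point from camera to tool coordinates, whose origin is the TCP and whose axes are the flange's). Camera axes: x right, y up, looking along -z (the intrinsics and any distortion apply to the point x, -y, -z); pixel columns grow to the right and rows downward; lengths in m; the calibration is good to about 2 mm. A picture is of the moment at which its call begins: read the wrist's pose just before it. There is no depth.
- workorder.finish_job(): hands the job in; it is judged then, once.
Trained networks look in a picture, given as the dict that the camera call returned (one of the last four; its "shot" number tells which), for a name from the list of things; names that differ only in an ending like _2 or _b are one class to them, and where a whole thing is asked for, a point or a joint stands for the part that bears it (a point fixed in the world has none). Each returns a list of dicts, best first, with "score" (0 to 1); they miss things now and then, are a little off and sometimes report something else, mostly with a low value. They report only what shows in the picture. A call takes as long as a camera call. They do not tell look-alikes from the thing itself.
- masks_of(picture, name): "mask" (400x640 bool, what is visible of it) and "bbox" ([left, top, right, bottom] in pixels, round what is visible of it).
The state is a dict: "time": time; "q": joint angles; "joint_vel": joint speeds; "joint_torque": joint torques, N m; "tool_pos": TCP position; "tcp_rot": TCP orientation; "wrist_force": force on the tool from outside, world axes, zero at the start; "torque": the same for the moment, N m; "width": opening from 0.0 (shut) to 1.0 (fully open); "grip_force": force on a finger pad.
Only numpy, scipy, OpenCV 4.12 (cv2) and the standard library are available. Lean on these libraries where they do the work, as an engineer would, in place of code of your own. Each camera call takes 0.05 s, during which the arm holds its last target. There are 200 camera calls.

## Working session

There is one attempt and no reset: what is moved stays moved. The work goes in short steps, Python scripts to look and compute and a tool call to move; the robot and the scene stay as the last step left them, time stands still between calls to the robot, and variables do not carry over. Pictures are saved under pics/ and viewed, at most 10 in all, crops included, and the job is handed in when it is done.

Besides the shell and the picture viewer there is one more tool, called after "Emit:" as name(argument=value, ...) on one line, values as JSON. drive_tool: Moves the arm, as the interface text tells. Its arguments: {"type":"object","properties":{"rows":{"type":"array"},"force":{"type":"number"}},"required":["rows"]}

```bash
mkdir -p pics; cat > look.py <<'E'
import cv2, numpy as np
from workcell import status, read_camera, masks_of
E
python3 - <<'E'
from look import *
s=status.read_state(); print({k:np.round(v,4) for k,v in s.items()})
for n in("scene","side"):
    p=read_camera(n); cv2.imwrite(f"pics/{n}0.png",p["color"][:,:,::-1])
    print(n,np.round(p["intrinsics"],1).tolist(),np.round(p["world_from_camera"],4).tolist(),[k for k in p])
    for t in("pin","stand","hotplate","heat_key","stir_key","reset_button","driver_black","driver_white","bottle","dish"):
        print(t,[(round(d["score"],2),np.round(d["bbox"]).tolist()) for d in masks_of(p,t)][:3])
E
```

```text
{'time': np.float64(0.0), 'q': array([-0.0369,  0.2648,  1.6054,  0.    ,  1.2737, -0.0369]), 'joint_vel': array([-0.0006,  0.0014, -0.0006, -0.0002, -0.0001,  0.0008]), 'joint_torque': array([ 6.00000e-04, -5.15121e+01, -3.67309e+01, -0.00000e+00,
        1.31000e-02,  0.00000e+00]), 'tool_pos': array([0.6743, 0.    , 0.23  ]), 'tcp_rot': array([-2.2203, -2.2203,  0.0024]), 'wrist_force': array([-0.8045,  0.5051, -0.9665]), 'torque': array([-0.0255, -0.0192,  0.0482]), 'grip_force': np.float64(0.0), 'width': np.float64(1.0039)}
scene [[419.5, 0.0, 322.1], [0.0, 419.5, 200.9], [0.0, 0.0, 1.0]] [[-0.6346, -0.6757, 0.375, 1.0783], [0.7727, -0.5457, 0.3243, 0.3741], [-0.0145, 0.4955, 0.8685, 1.0933], [0.0, 0.0, 0.0, 1.0]] ['color', 'intrinsics', 'world_from_camera', 'shot']
pin [(0.48, [271.0, 94.0, 274.0, 112.0])]
stand [(0.97, [262.0, 105.0, 294.0, 137.0]), (0.68, [447.0, 215.0, 480.0, 251.0]), (0.62, [332.0, 132.0, 347.0, 155.0])]
hotplate [(0.82, [249.0, 178.0, 356.0, 282.0])]
heat_key []
stir_key []
reset_button []
driver_black []
driver_white [(0.44, [280.0, 101.0, 288.0, 115.0]),
[... 197 characters left out ...]
.7802, 0.4306, -0.4538, 0.1304], [-0.6255, 0.5485, -0.5549, -0.6082], [0.0099, 0.7167, 0.6973, 0.8398], [0.0, 0.0, 0.0, 1.0]] ['color', 'intrinsics', 'world_from_camera', 'shot']
pin []
stand [(0.81, [323.0, 319.0, 397.0, 388.0]), (0.77, [268.0, 274.0, 335.0, 325.0])]
hotplate [(0.56, [288.0, 148.0, 416.0, 266.0])]
heat_key []
stir_key [(0.57, [288.0, 148.0, 415.0, 264.0]), (0.55, [341.0, 224.0, 351.0, 232.0]), (0.25, [305.0, 201.0, 316.0, 212.0])]
reset_button []
driver_black [(0.45, [341.0, 315.0, 349.0, 335.0]), (0.31, [179.0, 130.0, 208.0, 184.0])]
driver_white [(0.47, [360.0, 323.0, 363.0, 347.0])]
bottle [(0.82, [181.0, 131.0, 210.0, 188.0])]
dish [(0.73, [353.0, 142.0, 390.0, 177.0])]
```

```bash
python3 - <<'E'
import cv2
a=cv2.imread("pics/scene0.png")[80:290,230:490]; b=cv2.imread("pics/side0.png")[120:395,170:430]
cv2.imwrite("pics/a.png",cv2.resize(a,None,fx=2.5,fy=2.5,interpolation=2)); cv2.imwrite("pics/b.png",cv2.resize(b,None,fx=2.15,fy=2.15,interpolation=2))
E
```

```text
(no output)
```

View pics/a.png

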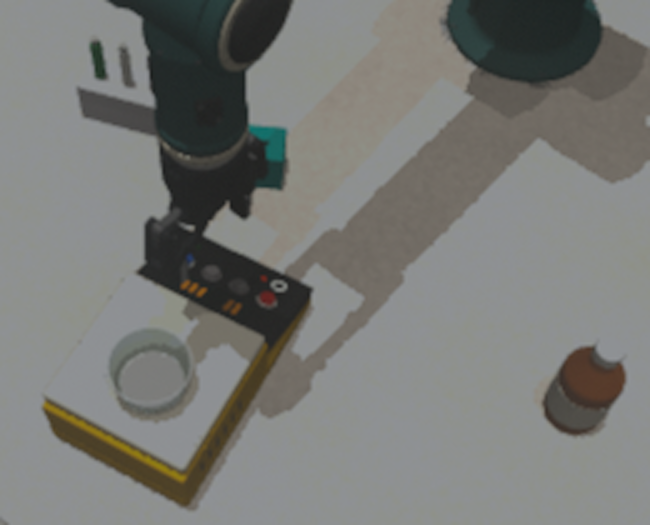

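View pics/b.png

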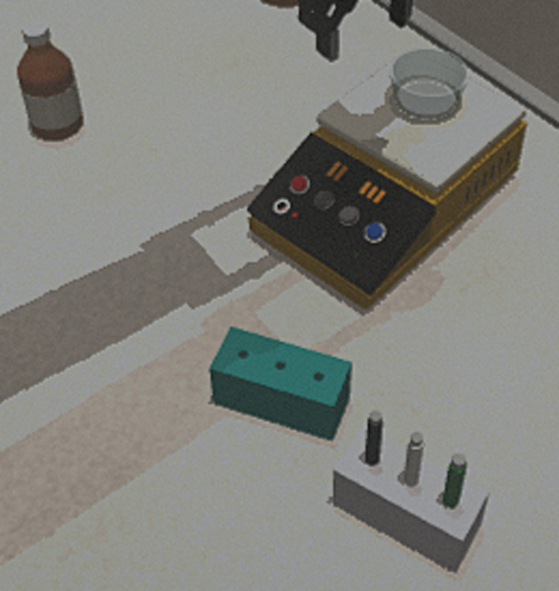

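The side view shows the aluminium stand (px ~323-397, 319-388) with black, white and green tools from left to right. The green pin is at side px (382,345) and scene px (269,103). The turquoise block at side px (268-335, 274-325) is the empty look-alike. Red key is at side px (309,205), ring at (301,216), blue key at (344,227).

```bash
cat >> look.py <<'E'
from scipy.spatial.transform import Rotation as R
def pose(s=None):
    s=s or status.read_state(); T=np.eye(4); T[:3,:3]=R.from_rotvec(s["tcp_rot"]).as_matrix(); T[:3,3]=s["tool_pos"]; return T
def ray(p,uv,W=None):
    W=p["world_from_camera"] if W is None else W
    x=np.linalg.solve(p["intrinsics"],[uv[0],uv[1],1]); d=W[:3,:3]@[x[0],-x[1],-x[2]]; return W[:3,3],d/np.linalg.norm(d)
def atz(r,z): return r[0]+r[1]*(z-r[0][2])/r[1][2]
def tri(rs):
    A=[np.eye(3)-np.outer(d,d) for c,d in rs]; X=np.linalg.solve(sum(A),sum(a@c for a,(c,d) in zip(A,rs)))
    return X,[np.linalg.norm(a@(X-c))*1e3 for a,(c,d) in zip(A,rs)]
def proj(p,X,W=None):
    W=p["world_from_camera"] if W is None else W
    c=np.linalg.inv(W)@np.r_[X,1]; q=p["intrinsics"]@[c[0],-c[1],-c[2]]; return q[:2]/q[2]
def blob(img,roi,f):
    l,t,r,b=roi; h=img[t:b,l:r].astype(int); m=f(h[...,0],h[...,1],h[...,2]).astype(np.uint8)
    n,lab,st,c=cv2.connectedComponentsWithStats(m)
    if n<2: return None
    k=1+np.argmax(st[1:,4]); return c[k]+[l,t],st[k]+[l,t,0,0,0]
red=lambda r,g,b:(r>1.7*g)&(r>60)&(g<1.4*b+15)
blue=lambda r,g,b:(b>1.5*r)&(b>1.25*g)&(b>50)
green=lambda r,g,b:(g>1.4*r)&(g>1.25*b)
white=lambda r,g,b:(r>110)&(g>110)&(b>110)
E
python3 - <<'E'
from look import *
P={n:read_camera(n) for n in("scene","side")}
rois={"red":[(red,(330,188,348,206)),(red,(300,198,318,213))],"ring":[(white,(336,188,346,199)),(white,(295,210,306,222))],"blue":[(blue,(298,175,315,195)),(blue,(336,220,354,236))],"green":[(green,(262,90,276,115)),(green,(370,325,392,360))]}
for k,v in rois.items():
    rs=[]
    for (f,roi),n in zip(v,P):
        o=blob(P[n]["color"],roi,f); 
        if o is None: print(k,n,None); continue
        print(k,n,np.round(o[0],1),o[1]); rs.append(ray(P[n],o[0])); 
    if len(rs)==2: print("  ",*tri(rs))
p=P["side"]
for z in(.06,.065,.07,.075): print(z,atz(rs[-1],z) )
# stand corners top from side view crop
for c in[(336,470),(462,537),(490,487)]:
    print("stand",atz(ray(p,np.array(c)/2.15+[170,120]),.06))
for c in[(248,212),(365,292)]: print("panel front",atz(ray(p,np.array(c)/2.15+[170,120]),.045))
E
```

```text
red scene [336.5 198.4] [334 196   6   6  24]
red side [308.5 204.5] [306 202   6   6  32]
   [0.6046082  0.01891497 0.07095825] [np.float64(0.3948693164073217), np.float64(0.3948693164073102)]
ring scene [342.5 194.8] [341 194   4   2   4]
ring side [300.8 215.5] [297 213   8   6  24]
   [0.57746257 0.01721126 0.05269672] [np.float64(1.6441599325254768), np.float64(1.6441599325255272)]
blue scene [305.2 182.5] [304 181   3   4  10]
blue side [343.5 226.8] [340 224   8   7  41]
   [ 0.62135883 -0.08561166  0.07077669] [np.float64(1.801817172014813), np.float64(1.8018171720147522)]
green scene [268.8 103.9] [267  98   5  13  38]
green side [381.6 338. ] [379 336   7   4  13]
   [ 0.48262759 -0.35115035  0.09916998] [np.float64(0.03325856890407087), np.float64(0.03325856890405825)]
0.06 [ 0.50128404 -0.33758018  0.06      ]
0.065 [ 0.49890574 -0.33931525  0.065     ]
0.07 [ 0.49652744 -0.34105032  0.07      ]
0.075 [ 0.49414915 -0.34278539  0.075     ]
stand [ 0.41974347 -0.27454068  0.06      ]
stand [ 0.46253175 -0.38589315  0.06      ]
stand [ 0.51270279 -0.36864038  0.06      ]
panel front [0.54779564 0.03637184 0.045     ]
panel front [ 0.57582917 -0.13045102  0.045     ]
```

```bash
python3 - <<'E'
from look import *
T=pose(); p=read_camera("wrist"); print(np.round(p["mount"],3).tolist(),p["intrinsics"][0])
W=T@p["mount"]
for X in[(.6046,.0189,.071),(.5775,.0172,.0527),(.6214,-.0856,.0708)]: print(proj(p,X,W))
cv2.imwrite("pics/w0.png",p["color"][:,:,::-1])
E
```

```text
[[-0.001, 0.951, 0.308, 0.079], [1.0, 0.0, 0.0, 0.0], [-0.0, 0.308, -0.951, -0.142], [0.0, 0.0, 0.0, 1.0]] [313.94029296   0.         315.6012    ]
[243.01708162 160.02184275]
[220.79094709 158.19451997]
[265.58650227 255.67100833]
```

View pics/w0.png

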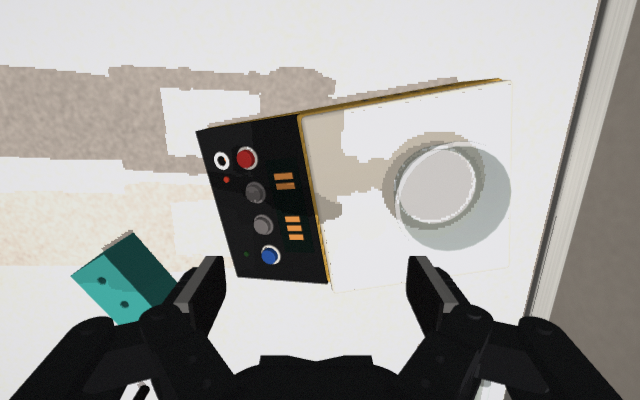

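The wrist view shows the panel with the ring at (222,160), red key (246,158), grey keys (255,192) and (263,225), and blue key (270,256). That matches the projections. Next I'll fit the panel pose from all three cameras.

```bash
cat > fit.py <<'E'
from look import *
from scipy.optimize import least_squares
def axes(yaw):
    xh=np.array([np.cos(yaw),np.sin(yaw),0]); y=np.array([-np.sin(yaw),np.cos(yaw),0]); z=np.array([0,0,1])
    c,s=np.cos(.38),np.sin(.38); return c*xh+s*z, y, c*z-s*xh
def pts(v):
    x,y,n=axes(v[3]); h=v[:3]; return {"red":h,"blue":h-.108*y,"ring":h-.007*n-.032*x}
def fit(obs,v0=(.605,.019,.071,.165)):
    f=lambda v:np.concatenate([(proj(p,pts(v)[k],W)-uv)*w for p,W,k,uv,w in obs])
    r=least_squares(f,v0,loss="huber",f_scale=1); return r.x,f(r.x).reshape(-1,2)
E
python3 - <<'E'
from fit import *
T=pose(); p=read_camera("wrist"); W=T@p["mount"]; obs=[]
for k,f,roi in[("red",red,(232,145,262,172)),("ring",white,(212,149,233,172)),("blue",blue,(256,242,284,270))]:
    o=blob(p["color"],roi,f); print(k,o); obs.append((p,W,k,o[1][:2]+(o[1][2:4]-1)/2,1))
q=read_camera("side")
side=[("red",(308.5,204.5)),("ring",(300.8,215.5)),("blue",(343.5,226.8))]
obs2=obs+[(q,None,k,np.array(u),1) for k,u in side]
for o in(obs,obs2):
    v,e=fit(o); print(np.round(v,4),np.round(e,1).tolist(),{k:np.round(x,4) for k,x in pts(v).items()})
E
```

```text
red (array([244.96899225, 158.59689922]), array([236, 150,  19,  18, 258]))
ring (array([221.16981132, 160.36477987]), array([214, 152,  15,  18, 159]))
blue (array([268.88669951, 255.77832512]), array([261, 248,  17,  17, 203]))
[0.6054 0.0203 0.0716 0.1852] [[-1.4, 0.2], [1.0, -0.4], [0.1, 0.2]] {'red': array([0.6054, 0.0203, 0.0716]), 'blue': array([ 0.6253, -0.0859,  0.0716]), 'ring': array([0.5788, 0.0153, 0.0533])}
[0.6052 0.02   0.0703 0.1818] [[-1.3, 0.3], [1.1, -0.4], [-0.3, -0.0], [0.1, -0.1], [0.2, 0.4], [0.5, -0.4]] {'red': array([0.6052, 0.02  , 0.0703]), 'blue': array([ 0.6247, -0.0863,  0.0703]), 'ring': array([0.5785, 0.0151, 0.052 ])}
```

Emit:
drive_tool(rows=[[0,0,-7,-0.04,-0.01,0,0.6],[0,0,-7,-0.04,-0.01,0,0.6],[0,0,-6,-0.04,0,0,0.6],[0,0,0,-0.04,-0.03,0,0.6],[0,0,0,-0.03,-0.03,0,0.6],[0,0,0,-0.03,-0.03,0,0.6],[0,0,0,0,0,0,0.6]])

```text
time: 1.93
tool_pos: [0.6191, -0.242, 0.2312]
tcp_rot: [1.81, 2.567, -0.006]
wrist_force: [-0.1, 0.9, 0.7]
width: 0.601
grip_force: 0.0
```

Emit:
drive_tool(rows=[[0,0,0,-0.03,-0.028,0,0.6],[0,0,0,-0.03,-0.028,0,0.6],[0,0,0,-0.03,-0.028,0,0.6],[0,0,0,-0.03,-0.028,0,0.6],[0,0,0,0,-0.03,0,0.6],[0,0,0,0,-0.024,0,0.6],[0,0,0,0,0,0,0.6]])

```text
time: 2.52
tool_pos: [0.5033, -0.4065, 0.231]
tcp_rot: [-1.807, -2.568, 0.003]
wrist_force: [-0.5, 0.5, -0.1]
width: 0.603
grip_force: 0.0
```

```bash
python3 - <<'E'
from look import *
T=pose(); p=read_camera("wrist"); print(T[:3,3]); W=T@p["mount"]
o=blob(p["color"],(0,0,640,400),green); print(o, proj(p,(.49,-.345,.1),W))
print([(d["score"],d["bbox"]) for d in masks_of(p,"pin")],[(d["score"],d["bbox"]) for d in masks_of(p,"stand")])
cv2.imwrite("pics/w1.png",p["color"][:,:,::-1])
E
```

```text
[ 0.50326842 -0.40651108  0.23101457]
(array([308.2183908 , 118.50574713]), array([300, 115,  15,  12,  87])) [325.44871903 115.81003702]
[(0.69, [297.5, 114.8, 315.5, 136.3])] [(0.65, [277.8, 3.5, 337.5, 147.3])]
```

View pics/w1.png

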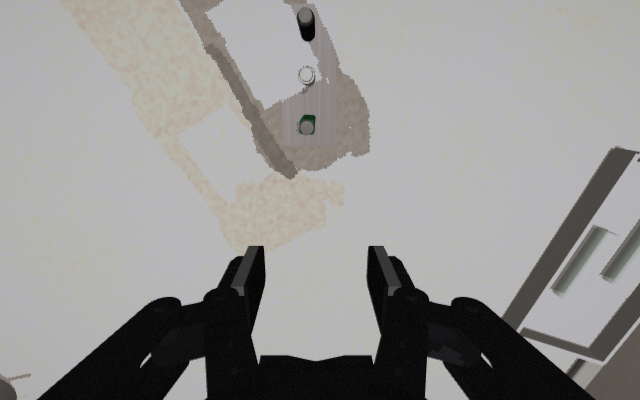

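The wrist view shows the three tools in a vertical line: black cap (306,16), white cap (307,75) and the green pin's cap (307,128). The green square handle identifies the pin, and the row runs along tool x.

```bash
python3 - <<'E'
from look import *
T=pose(); p=read_camera("wrist"); W=T@p["mount"]
Ti=np.linalg.inv(T)
for u in[(307,128),(307,75),(306,16)]:
    X=atz(ray(p,u,W),.13); print(X,(Ti@np.r_[X,1])[:3])
X=atz(ray(p,(307,128),W),.13)
q=read_camera("side"); print(proj(q,X),proj(q,X-[0,0,.07]))
c=q["color"][325:365,365:400]
print("green in side")
o=blob(q["color"],(370,325,392,362),lambda r,g,b:(g>1.1*r)&(g<90)); print(o)
w=cv2.resize(p["color"][100:150,270:345],None,fx=8,fy=8,interpolation=2); cv2.imwrite("pics/w1c.png",w[:,:,::-1])
E
```

```text
[ 0.48300163 -0.35468386  0.13      ] [ 0.0550501  -0.0062431   0.10149773]
[ 0.47047865 -0.31914292  0.13      ] [ 0.09273125 -0.00590488  0.10148726]
[ 0.45725105 -0.28367069  0.13      ] [ 0.13058792 -0.00625252  0.10147613]
[384.99726905 330.11350866] [380.93144582 350.29991887]
green in side
(array([380.54861111, 345.77083333]), array([376, 336,  11,  21, 144]))
```

View pics/w1c.png

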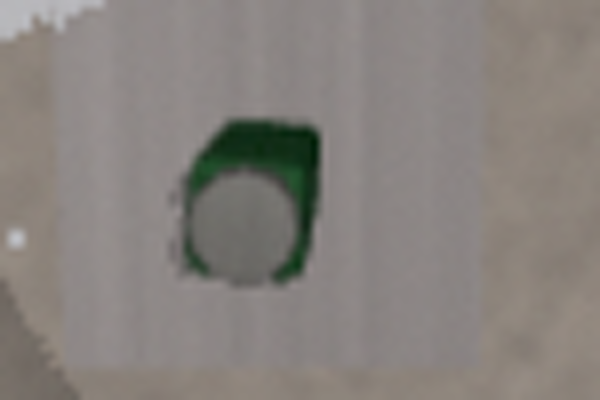

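```bash
python3 - <<'E'
from look import *
T=pose(); p=read_camera("wrist"); W=T@p["mount"]; Ti=np.linalg.inv(T); print(T[:3,3])
o=blob(p["color"],(280,90,330,150),green); print(o[1])
for u in[(300.4,128.4)]:
    X=atz(ray(p,u,W),.13); print(X,(Ti@np.r_[X,1])[:3])
q=read_camera("side"); print(proj(q,X),proj(q,X-[0,0,.07]))
h=read_camera("scene"); print(proj(h,X),proj(h,X-[0,0,.07]))
print(tri([ray(p,(300.4,128.4),W),ray(q,(382.6,333.5)) ]))
E
```

```text
[ 0.50824032 -0.40376827  0.23145729]
[293 115  16  20 107]
[ 0.4789699  -0.35618551  0.13      ] [ 0.05475938 -0.0112728   0.10143368]
[383.92283035 332.03432908] [379.90644507 352.17321984]
[267.1518073   95.54798652] [269.92117376 110.97066633]
(array([ 0.47820976, -0.3559081 ,  0.12542458]), [np.float64(1.0483004141616143), np.float64(1.048300414161579)])
```

Emit:
drive_tool(rows=[[0,0,0,0.02,-0.004,0.01,0.6],[0,0,0,0.02,-0.004,0.02,0.6],[0,0,0,0.015,-0.003,0.02,0.6],[0,0,0,0,0,0.02,0.6],[0,0,0,0,0,0,0.6],[0,0,0,0,0,0,0.6],[0,0,0,0,0,0,0.6]])

```text
time: 3.5
tool_pos: [0.4792, -0.357, 0.1625]
tcp_rot: [1.801, 2.572, -0.0]
wrist_force: [-0.2, -0.5, -0.2]
width: 0.598
grip_force: 0.0
```

```bash
python3 - <<'E'
from look import *
T=pose(); p=read_camera("wrist"); W=T@p["mount"]; Ti=np.linalg.inv(T); print(T[:3,3], Ti@[.479,-.356,.13,1])
print([(round(d["score"],2),d["bbox"]) for d in masks_of(p,"pin")],proj(p,(.479,-.356,.13),W))
cv2.imwrite("pics/w2.png",p["color"][:,:,::-1])
E
```

```text
[ 0.4792234  -0.35695576  0.16248084] [1.02479414e-03 8.91507768e-05 3.24793789e-02 1.00000000e+00]
[] [315.27920579 230.14619999]
```

View pics/w2.png

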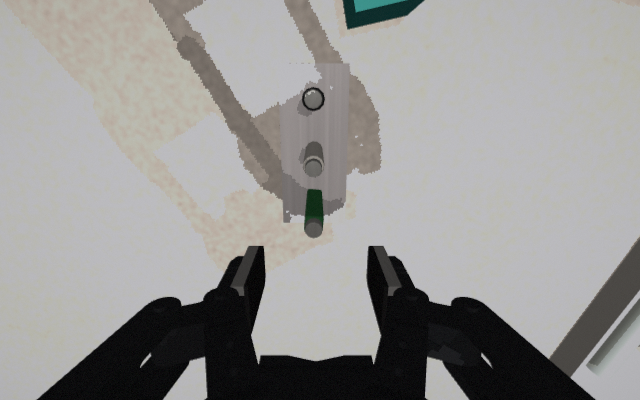

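The pin's cap is at (313,228), centred between the fingers (predicted 315,230). I'll descend and grip.

Emit:
drive_tool(rows=[[0,0,0,0.001,0,0.02,0.6],[0,0,0,0,-0.001,0.025,0.6],[0,0,0,0,0,0.025,0.6],[0,0,0,0,0,0.013,0.6],[0,0,0,0,0,0,0.4],[0,0,0,0,0,0,0.2],[0,0,0,0,0,0,0],[0,0,0,0,0,0,0]], force=80)

```text
time: 4.27
tool_pos: [0.4783, -0.3571, 0.0806]
tcp_rot: [1.801, 2.57, -0.0]
wrist_force: [0.1, 0.5, -0.3]
width: 0.13
grip_force: 77.8
```

Emit:
drive_tool(rows=[[0,0,0,0,0,0,0],[0,0,0,0,0,0,0],[0,0,0,0,0,0,0],[0,0,0,0,0,0,0]], force=80)

```text
time: 4.6
tool_pos: [0.4782, -0.357, 0.0804]
tcp_rot: [1.8, 2.57, -0.0]
wrist_force: [0.5, -0.5, 6.4]
width: 0.127
grip_force: 78.0
```

Emit:
drive_tool(rows=[[0,0,0,0,0,-0.015,0],[0,0,0,0,0,-0.03,0],[0,0,0,0,0,-0.035,0],[0,0,0,0,0,-0.035,0],[0,0,0,0,0,-0.03,0],[0,0,0,0,0,0,0],[0,0,0,0,0,0,0]])

```text
time: 5.18
tool_pos: [0.4781, -0.3569, 0.2265]
tcp_rot: [1.799, 2.568, -0.001]
wrist_force: [-0.1, 1.0, -0.5]
width: 0.129
grip_force: 79.1
```

```bash
cat > goal.py <<'E'
from fit import *
V=np.array([.6052,.020,.0703,.1818])   # fitted heat key top + yaw
TIP=np.array([.001,0,.0784])
def Rg(v=V):
    x,y,n=axes(v[3]); return np.c_[y,x,-n]
def go(k,h,v=V,tip=TIP):
    T=pose(); G=np.eye(4); G[:3,:3]=Rg(v); G[:3,3]=pts(v)[k]+h*axes(v[3])[2]-G[:3,:3]@tip
    turn=np.degrees(R.from_matrix(T[:3,:3].T@G[:3,:3]).as_rotvec())
    return dict(goal=np.round(G[:3,3],4),turn=np.round(turn,2),shift_now=np.round(T[:3,:3].T@(G[:3,3]-T[:3,3]),4),shift_after=np.round(G[:3,:3].T@(G[:3,3]-T[:3,3]),4))
E
python3 - <<'E'
from goal import *
T=pose(); print(T[:3,3]); print(go("red",.03))
p=read_camera("wrist"); W=T@p["mount"]
print([(round(d["score"],2),np.round(d["bbox"])) for d in masks_of(p,"pin")],proj(p,(T@np.r_[TIP,1])[:3],W))
cv2.imwrite("pics/w3.png",p["color"][:,:,::-1])
E
```

```text
[ 0.47810737 -0.35687208  0.22649728]
{'goal': array([0.5658, 0.0117, 0.171 ]), 'turn': array([-21.53,  -1.55,   9.48]), 'shift_now': array([0.3168, 0.2082, 0.0546]), 'shift_after': array([0.3467, 0.1214, 0.1083])}
[(0.96, array([299., 201., 333., 338.]))] [315.22460387 205.02133831]
```

View pics/w3.png

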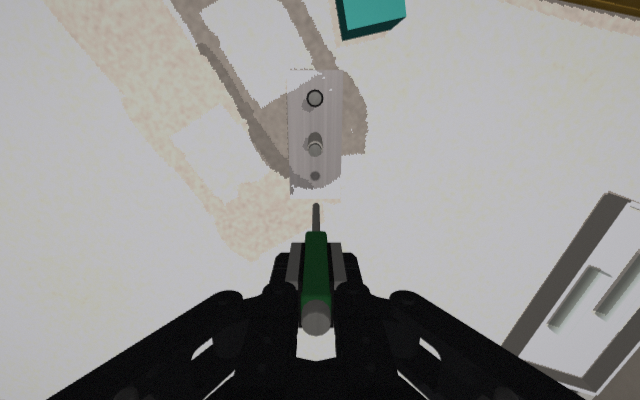

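The pin is gripped clear of the stand. Its tip is at (316,203), predicted (315,205).

Emit:
drive_tool(rows=[[0,0,0,0.02,0.01,0,0],[0,0,0,0.032,0.02,0,0],[0,0,0,0.034,0.022,0,0],[0,0,0,0.034,0.022,0,0],[0,0,0,0.034,0.022,0,0],[0,0,0,0.034,0.022,0,0],[0,0,0,0.034,0.022,0,0],[0,0,0,0.034,0.022,0,0]])

```text
time: 5.95
tool_pos: [0.54, -0.0577, 0.2206]
tcp_rot: [-1.801, -2.569, 0.003]
wrist_force: [0.9, 0.1, -0.4]
width: 0.126
grip_force: 79.1
```

Emit:
drive_tool(rows=[[-5.4,-0.4,2.4,0.02,0,0,0],[-5.4,-0.4,2.4,0.02,0,0,0],[-5.4,-0.4,2.4,0,0,0,0],[-5.4,-0.4,2.4,0,0,0,0],[0,0,0,0,0,0,0],[0,0,0,0,0,0,0],[0,0,0,0,0,0,0]])

```text
time: 6.53
tool_pos: [0.5289, -0.0223, 0.2227]
tcp_rot: [1.842, 2.206, 0.423]
wrist_force: [-0.2, 0.9, 0.6]
width: 0.131
grip_force: 79.1
```

```bash
python3 - <<'E'
from goal import *
print(pose()[:3,3],go("red",.03))
E
```

```text
[ 0.52886798 -0.0223277   0.22273238] {'goal': array([0.5658, 0.0117, 0.171 ]), 'turn': array([-0.28, -0.17, -0.18]), 'shift_now': array([0.0267, 0.0205, 0.0638]), 'shift_after': array([0.0268, 0.0203, 0.0638])}
```

Emit:
drive_tool(rows=[[0,0,0,0.014,0.01,0.02,0],[0,0,0,0.013,0.01,0.024,0],[0,0,0,0,0,0.02,0],[0,0,0,0,0,0,0],[0,0,0,0,0,0,0],[0,0,0,0,0,0,0]])

```text
time: 7.03
tool_pos: [0.5665, 0.012, 0.1719]
tcp_rot: [1.841, 2.205, 0.424]
wrist_force: [-0.1, -0.4, 0.3]
width: 0.13
grip_force: 79.1
```

```bash
python3 - <<'E'
from goal import *
print(go("red",.03))
T=pose(); p=read_camera("wrist"); W=T@p["mount"]
for k,x in pts(V).items(): print(k,proj(p,x,W))
print("tip",proj(p,(T@np.r_[TIP,1])[:3],W))
cv2.imwrite("pics/w4.png",p["color"][:,:,::-1])
E
```

```text
{'goal': array([0.5658, 0.0117, 0.171 ]), 'turn': array([-0.16, -0.16, -0.18]), 'shift_now': array([-0.0001, -0.001 ,  0.0006]), 'shift_after': array([-0.0001, -0.001 ,  0.0006])}
red [314.50624664 193.43602716]
blue [315.03847429 302.91044827]
ring [277.31376424 191.13503077]
tip [315.32066012 205.09231071]
```

View pics/w4.png

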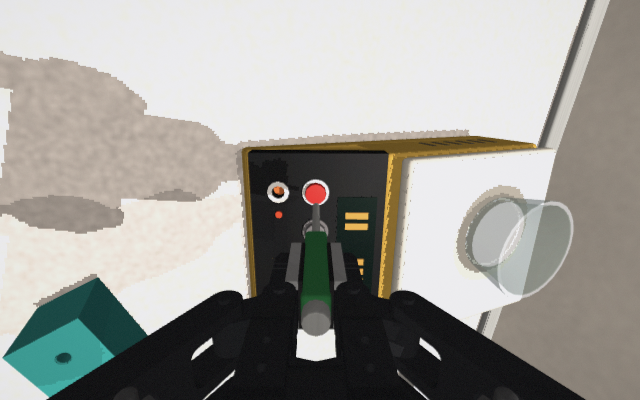

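The view shows the red key at (315,193) and the ring at (278,192), matching the predictions. The tip at (316,203) is over the key. I'll press the heat key in small steps.

Emit:
drive_tool(rows=[[0,0,0,0,-0.001,0.012,0],[0,0,0,0,0,0.01,0],[0,0,0,0,0,0.007,0],[0,0,0,0,0,0,0],[0,0,0,0,0,0,0]])

```text
time: 7.5
tool_pos: [0.5749, 0.0139, 0.1439]
tcp_rot: [1.842, 2.205, 0.424]
wrist_force: [-0.6, -1.3, 0.4]
width: 0.126
grip_force: 79.3
```

Emit:
drive_tool(rows=[[0,0,0,0,0,0.002,0],[0,0,0,0,0,0.002,0],[0,0,0,0,0,0,0],[0,0,0,0,0,0,0]])

```text
time: 7.83
tool_pos: [0.5765, 0.0143, 0.1407]
tcp_rot: [1.841, 2.204, 0.425]
wrist_force: [-3.8, -2.0, 3.9]
width: 0.132
grip_force: 79.9
```

Emit:
drive_tool(rows=[[0,0,0,0,0,0.001,0],[0,0,0,0,0,0,0],[0,0,0,0,0,0,0]])

```text
time: 8.08
tool_pos: [0.5769, 0.0143, 0.1404]
tcp_rot: [1.841, 2.204, 0.425]
wrist_force: [-7.5, -1.8, 10.1]
width: 0.125
grip_force: 81.1
```

```bash
python3 - <<'E'
from goal import *
n=axes(V[3])[2]; s=status.read_state(); print(s["wrist_force"]@n, go("red",0)["shift_now"])
E
```

```text
12.282438172724541 [-0.0005  0.0008 -0.0026]
```

Heat key is fully in (12 N, bottomed). I'll retract and go to the blue key.

Emit:
drive_tool(rows=[[0,0,0,0,0,-0.012,0],[0,0,0,0,0,-0.015,0],[0,0,0,-0.03,0,0,0],[0,0,0,-0.035,0,0,0],[0,0,0,-0.03,0,0,0],[0,0,0,-0.013,0,0,0],[0,0,0,0,0,0,0],[0,0,0,0,0,0,0]])

```text
time: 8.75
tool_pos: [0.5864, -0.0943, 0.1641]
tcp_rot: [1.844, 2.202, 0.425]
wrist_force: [-0.2, 0.1, -0.4]
width: 0.128
grip_force: 79.3
```

```bash
python3 - <<'E'
from goal import *
print(go("blue",0))
T=pose(); p=read_camera("wrist"); W=T@p["mount"]
for k,x in pts(V).items(): print(k,proj(p,x,W))
for k,f in(("blue",blue),("red",red)):
    print(blob(p["color"],(220,40,420,240),f))
E
```

```text
{'goal': array([ 0.5963, -0.0925,  0.1431]), 'turn': array([-0.13, -0.15, -0.31]), 'shift_now': array([-0.    ,  0.0017,  0.0232]), 'shift_after': array([0.    , 0.0016, 0.0232])}
red [316.99473275  50.85152597]
blue [317.59034528 195.90658733]
ring [273.22448066  52.46477064]
(array([317.25294118, 195.20882353]), array([307, 185,  22,  21, 340]))
(array([317.70576541,  51.57654076]), array([306,  40,  25,  25, 503]))
```

Predictions match within 1 px. I'll press the blue key.

Emit:
drive_tool(rows=[[0,0,0,0,0.0015,0.01,0],[0,0,0,0,0,0.01,0],[0,0,0,0,0,0.003,0],[0,0,0,0,0,0.002,0],[0,0,0,0,0,0,0],[0,0,0,0,0,0,0]])

```text
time: 9.3
tool_pos: [0.5966, -0.0908, 0.1412]
tcp_rot: [1.841, 2.207, 0.425]
wrist_force: [-3.8, -0.2, 6.6]
width: 0.13
grip_force: 80.1
```

```bash
python3 - <<'E'
from goal import *
n=axes(V[3])[2]; s=status.read_state(); print(s["wrist_force"]@n, go("blue",0)["shift_now"])
E
```

```text
7.513960184373545 [-0.0016  0.0001 -0.002 ]
```

Emit:
drive_tool(rows=[[0,0,0,0,0,0.001,0],[0,0,0,0,0,0,0],[0,0,0,0,0,-0.015,0],[0,0,0,0,0,-0.015,0],[0,0,0,0.03,-0.01,0,0],[0,0,0,0.035,-0.012,0,0],[0,0,0,0.03,-0.01,0,0],[0,0,0,0.012,0,0,0]])

```text
time: 9.97
tool_pos: [0.5336, 0.0095, 0.1539]
tcp_rot: [1.843, 2.211, 0.422]
wrist_force: [-0.3, -0.0, -1.6]
width: 0.13
grip_force: 79.3
```

Emit:
drive_tool(rows=[[0,0,0,0,0,0.01,0],[0,0,0,0,0,0,0],[0,0,0,0,0,0,0],[0,0,0,0,0,0,0]])

```text
time: 10.3
tool_pos: [0.5418, 0.0065, 0.1471]
tcp_rot: [1.842, 2.204, 0.424]
wrist_force: [0.7, -0.3, 0.1]
width: 0.129
grip_force: 79.3
```

```bash
python3 - <<'E'
from goal import *
print(go("ring",0))
T=pose(); p=read_camera("wrist"); W=T@p["mount"]
for k,x in pts(V).items(): print(k,proj(p,x,W))
print("tip",proj(p,(T@np.r_[TIP,1])[:3],W)); 
print(blob(p["color"],(260,120,440,240),red))
c=cv2.resize(p["color"][140:260,250:410],None,fx=5,fy=5,interpolation=2); cv2.imwrite("pics/w5.png",c[:,:,::-1])
E
```

```text
{'goal': array([0.5501, 0.0089, 0.1247]), 'turn': array([-0.18, -0.16, -0.22]), 'shift_now': array([ 0.0007, -0.0003,  0.024 ]), 'shift_after': array([ 0.0008, -0.0004,  0.024 ])}
red [355.48126423 197.25855503]
blue [351.32766664 311.47145034]
ring [315.26737927 194.75760491]
tip [315.32005399 205.09245248]
(array([355.97375328, 196.84776903]), array([345, 186,  23,  22, 381]))
```

View pics/w5.png

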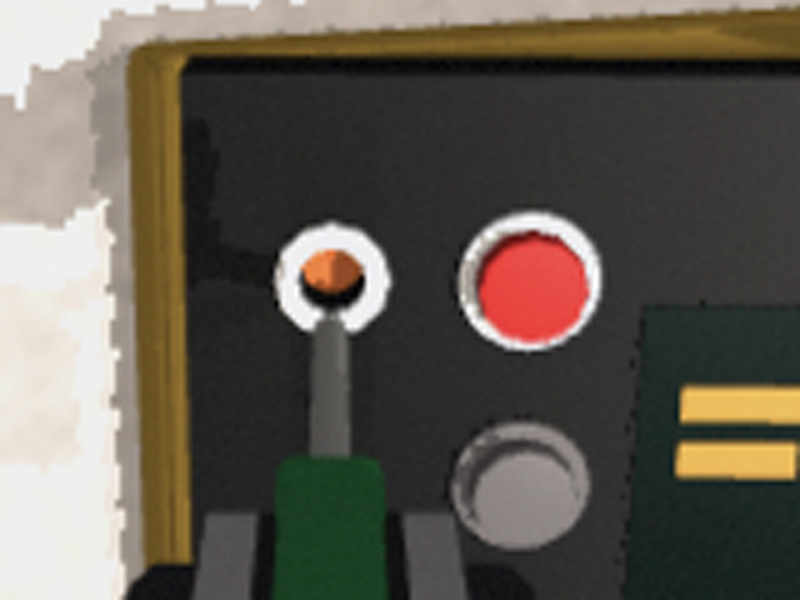

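The crop shows the ring centre at about (316.6,195.6) with the orange button inside. The tip (316,205) is lined up with it within about 0.5 mm, so I'll go in.

Emit:
drive_tool(rows=[[0,0,0,0,0,0.01,0],[0,0,0,0,0,0.008,0],[0,0,0,0,0,0.005,0],[0,0,0,0,0,0.004,0],[0,0,0,0,0,0.004,0],[0,0,0,0,0,0,0],[0,0,0,0,0,0,0]])

```text
time: 10.93
tool_pos: [0.5526, 0.0092, 0.1182]
tcp_rot: [1.842, 2.205, 0.424]
wrist_force: [0.2, -0.3, -0.9]
width: 0.127
grip_force: 79.2
```

```bash
cat > f.py <<'E'
from goal import *
T=pose(); s=status.read_state(); print("tool-axis force",np.round(T[:3,:3].T@s["wrist_force"],2),"to mouth",go("ring",0)["shift_now"],"grip",s["grip_force"])
E
python3 f.py
```

```text
tool-axis force [-0.36 -0.18  0.86] to mouth [ 0.0002  0.0001 -0.007 ] grip 79.2037296295166
```

The tip is 7 mm into the hole with no contact. I'll press on in small steps.

Emit:
drive_tool(rows=[[0,0,0,0,0,0.002,0],[0,0,0,0,0,0.0015,0],[0,0,0,0,0,0.001,0],[0,0,0,0,0,0,0],[0,0,0,0,0,0,0]])

```text
time: 11.35
tool_pos: [0.5547, 0.0095, 0.1149]
tcp_rot: [1.841, 2.204, 0.426]
wrist_force: [-1.7, -0.9, 2.0]
width: 0.125
grip_force: 79.3
```

```bash
python3 f.py
```

```text
tool-axis force [-0.6  -0.99 -2.54] to mouth [ 0.0003 -0.0006 -0.0108] grip 79.3264102935791
```

Emit:
drive_tool(rows=[[0,0,0,0,0,0.001,0],[0,0,0,0,0,0.0005,0],[0,0,0,0,0,0,0],[0,0,0,0,0,0,0]])

```text
time: 11.68
tool_pos: [0.5552, 0.0095, 0.1136]
tcp_rot: [1.841, 2.204, 0.426]
wrist_force: [-3.6, -1.0, 4.1]
width: 0.126
grip_force: 80.1
```

```bash
python3 f.py
```

```text
tool-axis force [-0.33 -1.92 -5.15] to mouth [ 0.0003 -0.0007 -0.0122] grip 80.10173678398132
```

Emit:
drive_tool(rows=[[0,0,0,0,0,0.0007,0],[0,0,0,0,0,0,0],[0,0,0,0,0,0,0],[0,0,0,0,0,0,0]])

```text
time: 12.02
tool_pos: [0.5555, 0.0096, 0.1135]
tcp_rot: [1.841, 2.204, 0.426]
wrist_force: [-4.7, -0.6, 8.4]
width: 0.129
grip_force: 80.8
```

```bash
python3 f.py
```

```text
tool-axis force [ 0.25 -1.35 -9.54] to mouth [ 0.0003 -0.0009 -0.0125] grip 80.77943086624146
```

The button has bottomed out at 9.5 N with no further travel. Handing in.

```bash
python3 -c "
from workcell import workorder
print(workorder.finish_job())"
```

```text
the job is handed in; nothing more can be done
None
```

I pressed the heat key and then the stir key fully in and released each, then handed the job in with the gripped pin holding the reset button down at about 9.5 N; no verdict came back.

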